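Set out the seasoning plank and weigh down the order pad

TASK

Get the order station ready: stand the sauce cup in the middle of the wooden plank, with the salt shaker beside it on the side towards the black tub and the spice jar on its other side, towards the order pad, all three upright in one line along the middle of the plank with gaps of about 3 cm between neighbours. Put the kitchen timer on the middle of the order pad to hold it down. Leave the tub, the tin and the glue stick where they stand.

Things in the scene. Friction and masses are not known exactly. Their poses are not given: they have to be found in the camera images.
- sauce_cup: small open round grey metal sauce cup, empty, 66 mm across the rim, tapering to 50 mm at the base, 36 mm high; stands upright on the counter at the start; can be gripped round the rim from above. Origin: centre of its underside, z up.
- salt_shaker: clear salt shaker with a grey domed top, round, 44 mm diameter for most of its height, top 34 mm, 90 mm high; stands upright (it may lean about 2 degrees) at the start. Origin: centre of its underside, z up.
- spice_jar: glass spice jar with a green label and a brown lid, round, 42 to 44 mm diameter, 105 mm high (the tallest of the four to be moved); stands upright at the start. Origin: centre of its underside, z up.
- timer: white round wind-up kitchen timer, 66 mm diameter, 42 mm high, with a red bar grip across the top; stands upright at the start. The bar is 12 mm wide along the timer's x, 50 mm long along its y, from 28 to 42 mm above the underside, and does not turn on the body. Origin: centre of its underside, z up.
- plank: flat wooden serving plank lying on the counter, fixed, 104 mm along its x, 260 mm along its y (its length, running roughly left to right), 14 mm thick, with a small hanging hole near its -y end. Origin: centre of its underside; its top is 14 mm above that. A wall shelf overhangs the back: front edge 0.68 m ahead of the base, 0.31 m up; keep wrist swings short of it.
- order_pad: white order pad with a red binding along one short edge, lying flat on the counter, fixed, 150 mm along its x, 87 mm along its y; its page surface, where a thing rests, is 11 mm above the counter. It lies beyond one end of the plank, left or right. Origin: centre of its underside.
- tub: black round lidded tub with a wooden lid and knob, 92 mm diameter, 70 mm high, loose. It stands beyond the other end of the plank from the order pad. Origin: centre of its underside, z up.
- tin: closed food tin with a pale label, 87 mm diameter, 40 mm high, loose, at the back left; not to be moved. Origin: centre of its underside.
- glue_stick: upright black glue stick with red bands, 36 mm diameter, 86 mm high, loose, at the back right; not to be moved. Origin: centre of its underside.

How it is judged:
By the outcome, as a careful person would: the job done as asked, in the order asked, and still so for the second after the job is handed in, with the robot touching nothing.
It also fails if it takes over 120 s, if anything falls off the work surface, if the arm or the gripper's body presses on something with over 40 N, if the wrist force passes 120 N, or if a joint passes its speed limit or range.

ROBOT

A 6-joint arm with a two-finger parallel gripper is mounted at the origin on a cart in front of the work surface, level with it; the furniture and walls round the work are solid. World frame = base frame: x ahead of the robot, y to its left, z up, the work surface at z = 0. Lengths are in mm, angles in rad, forces in N, time in s.
With the tool pointing down it reaches from about 300 to 775 mm from the base axis. Payload 14.6 kg.
Tool frame: the origin (TCP) lies at the very end of the fingers, on their centre line; the grasp point (between the pads) lies manip.grip_depth behind it (manip.grip_depth is the distance from the TCP to the grasp point, in mm); x points along the fingers, z is the direction in which the jaws open and shut, and the axes are right-handed (so a half turn about x gives the same grasp; the last joint's range is limited). The gripper opens to 94 mm and grips with 3 to 60 N. Pads are 16 mm wide; open, the fingers measure 119 mm over their backs; the gripper's body (75 mm by 177 mm) begins 78 mm behind the grasp point.
Start: joints at [1.204, 0.3, 1.521, -0, 1.321, -0.067], TCP at [162.428, 525.458, 179.546] pointing down, gripper open.
Joint ranges: [-3.03, 3.03], [-0.79, 2.21], [0.23, 2.52], [-1.04, 4.18], [0, 3.07], [-2.55, 2.55]. Speed limits (rad/s): [2.22, 2.22, 2.57, 3.14, 3.14, 3.14].

INTERFACE

Orientations are given as [roll, pitch, yaw] about the fixed x, y, z axes, in that order (R = Rz(yaw) Ry(pitch) Rx(roll)).
In Python, from cell import manip gives the robot as it stands.
- The arm moves only by the tool step_arm, never from a script. Its argument "commands" is one flat list of numbers, 7 for each row, row after row: the shift along the tool's x, y, z in m, then the turn, a rotation vector about the tool's x, y, z in degrees, then the finger opening in m, from 0 to 0.094. A call has 1 to 5 rows; each row shifts and turns the commanded pose from where the row before left it, along the tool's axes as they then stand; what a row does not reach is not made up. A row lasts 1/8 s, in which the tool goes at most 62.5 mm and 10.7 degrees, less where a joint would pass 70% of its speed; a pose out of reach is approached as far as the arm can. A call with a gripper value outside its range is refused whole. The fingers move at their own pace and stop on an object; "squeeze" is the grip in N (left out, the last holds). Time passes only in rows, so rows that do not move let the fingers close. It gives the time, the measured TCP pose, the force and the opening at its end, in the units of the state.
- manip.read_state(): the state, without advancing time (a new reading comes with each control period).
- manip.camera(name): name is "scene" or "top"; returns the picture (420x560x3 uint8, red, green, blue); there is no depth.
- manip.camera_model(name): a dict with "intrinsics" (3x3 intrinsics, pixels), "k1" (the pictures are not rectified: a ray, as slopes to the right and down, at radius r is drawn at 1 + k1 r^2 times it, then the intrinsics apply), "origin" and "orientation" of the camera in the world. Camera axes: x right, y up, looking along -z (the intrinsics and any distortion apply to the point x, -y, -z); pixel columns grow to the right and rows downward; lengths in mm; the calibration is good to about 2 mm. A picture is of the moment at which its call begins. camera_model takes no time and is no camera call.
- manip.sign_off(): hands the job in, once; it reports no verdict.
Trained networks look in the newest picture that a camera, given by its name, has taken for a name from the list of things; names that differ only in an ending like _2 or _b are one class to them, and where a whole thing is asked for, a point or a joint stands for the part that bears it (a point fixed in the world has none). Each returns a list of dicts, best first, with "score" (0 to 1); they miss things now and then, are a little off and sometimes report something else, mostly with a low value. They report only what shows in the picture. A call takes as long as a camera call.
- manip.find_in(thing, camera): "centre" ([row, column] in pixels, amid what is visible of it).
- manip.outline_of(thing, camera): "pixels" (420x560 bool, what is visible of it) and "centre" ([row, column] in pixels, amid what is visible of it).
The state is a dict: "clock": time; "joints": joint angles; "qd": joint speeds; "effort": joint torques, N m; "eef_pos": TCP position; "eef_rot": TCP orientation; "wrist_force": force on the tool from outside, world axes, zero at the start; "moment": the same for the moment, N m; "finger_gap": finger opening in mm.
Only numpy, scipy, OpenCV 4.12 (cv2) and the standard library are available. Lean on these libraries where they do the work, as an engineer would, in place of code of your own. Each camera call takes 0.05 s, during which the arm holds its last target. There are 200 camera calls.

## Working session

There is one attempt and no reset: what is moved stays moved. The work goes in short steps, Python scripts to look and compute and a tool call to move; the robot and the scene stay as the last step left them, time stands still between calls to the robot, and variables do not carry over. Pictures are saved under pics/ and viewed, about 12 in all and at most 16, crops included, and the job is handed in when it is done.

Besides the shell and the picture viewer there is one more tool, called after "Emit:" by a JSON object that holds its "name" and its "arguments", one argument or row to a line. step_arm: Moves the arm, as the interface text tells. Its arguments: {"type":"object","properties":{"commands":{"type":"array"},"squeeze":{"type":"number"}},"required":["commands"]}

```bash
ls; mkdir -p pics; cat > h.py <<'E'
import numpy as np, cv2
from cell import manip
from scipy.spatial.transform import Rotation as R
def cam(n):
    m=manip.camera_model(n); return m
def Rm(m):
    o=np.array(m["orientation"],float)
    return o if o.shape==(3,3) else R.from_euler('xyz',o).as_matrix()
def proj(n,P):
    m=cam(n); p=(np.atleast_2d(P)-np.array(m["origin"]))@Rm(m)
    s=np.stack([p[:,0]/-p[:,2],-p[:,1]/-p[:,2]],1); r2=(s**2).sum(1,keepdims=True)
    s=s*(1+m["k1"]*r2); K=np.array(m["intrinsics"])
    return np.stack([K[0,0]*s[:,0]+K[0,2],K[1,1]*s[:,1]+K[1,2]],1) # col,row
def ray(n,uv,z):
    m=cam(n);K=np.array(m["intrinsics"]);uv=np.atleast_2d(uv).astype(float)
    d=np.stack([(uv[:,0]-K[0,2])/K[0,0],(uv[:,1]-K[1,2])/K[1,1]],1); s=d.copy()
    for _ in range(20): s=d/(1+m["k1"]*(s**2).sum(1,keepdims=True))
    v=np.stack([s[:,0],-s[:,1],-np.ones(len(s))],1)@Rm(m).T; o=np.array(m["origin"])
    return o+v*((z-o[2])/v[:,2])[:,None]
def snap(n,f=None):
    im=manip.camera(n)
    if f: cv2.imwrite('pics/'+f,im[:,:,::-1])
    return im
E
python3 - <<'E'
from h import *
print(manip.grip_depth)
for n in("scene","top"):
    m=cam(n);print(n,m)
    snap(n,n+"0.png")
    for t in "sauce_cup salt_shaker spice_jar timer plank order_pad tub tin glue_stick".split():
        r=manip.outline_of(t,n)
        for q in r[:2]:
            ys,xs=np.nonzero(q["pixels"]); print(t,round(q["score"],2),np.round(q["centre"]),len(xs),(xs.min(),xs.max(),ys.min(),ys.max()) if len(xs) else'')
        if r: np.save(f'pics/{n}_{t}.npy',r[0]["pixels"])
print(manip.read_state())
E
```

```text
pics
18.8
scene {'intrinsics': array([[395.77586176,   0.        , 274.16590595],
       [  0.        , 395.77586176, 210.47851631],
       [  0.        ,   0.        ,   1.        ]]), 'k1': -0.11703610823359735, 'origin': array([ -31.77761042, -748.67788112,  609.66704095]), 'orientation': array([ 1.00049955, -0.00174228, -0.63731777])}
sauce_cup 0.95 [274. 295.] 730 (np.int64(278), np.int64(309), np.int64(262), np.int64(292))
salt_shaker 0.68 [181. 184.] 379 (np.int64(178), np.int64(194), np.int64(167), np.int64(196))
spice_jar 0.85 [239. 345.] 909 (np.int64(331), np.int64(355), np.int64(216), np.int64(262))
timer 0.57 [177. 230.] 280 (np.int64(219), np.int64(238), np.int64(167), np.int64(184))
plank 0.68 [240. 347.] 825 (np.int64(332), np.int64(354), np.int64(217), np.int64(261))
plank 0.58 [218. 274.] 2284 (np.int64(236), np.int64(316), np.int64(191), np.int64(248))
order_pad 0.97 [301. 359.] 2201 (np.int64(324), np.int64(394), np.int64(271), np.int64(329))
order_pad 0.37 [185. 181.] 369 (np.int64(179), np.int64(194), np.int64(167), np.int64(196))
tub 0.87 [160. 191.] 496 (np.in
[... 1334 characters left out ...]
t64(417), np.int64(442), np.int64(152), np.int64(171))
{'clock': 1.0, 'joints': array([ 1.20440357e+00,  2.99878088e-01,  1.52104583e+00, -1.12123256e-05,
        1.32067717e+00, -6.65685082e-02]), 'qd': array([ 0.00141301,  0.00164269, -0.00104392, -0.00083014,  0.00249337,
       -0.0001311 ]), 'effort': array([-3.19389310e-04, -5.31677270e+01, -3.52914298e+01,  7.08238548e-02,
        2.12832831e-02, -9.22238371e-06]), 'eef_pos': array([162.42485845, 525.44543527, 179.53819908]), 'eef_rot': array([-2.29731505,  1.57078258, -1.02634019]), 'wrist_force': array([-0.15786384, -0.68978263, -0.99747859]), 'moment': array([-0.03273429,  0.00693257,  0.00870373]), 'finger_gap': 94.20120905514075}
```

View pics/top0.png

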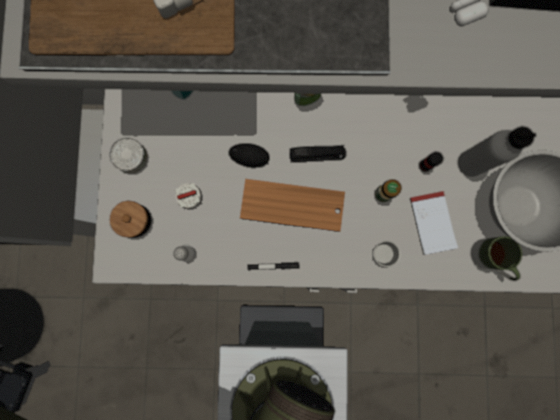

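View pics/scene0.png

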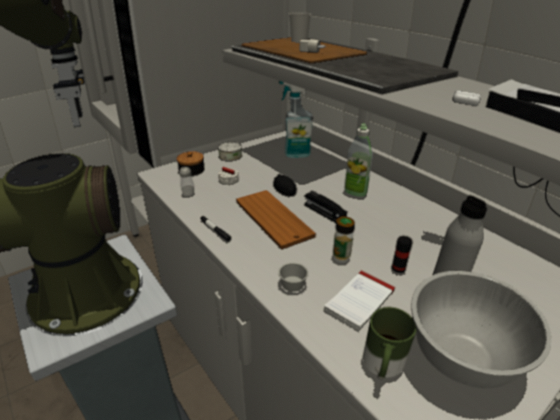

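```bash
cat > fit.py <<'E'
from h import *
from scipy.optimize import least_squares
import itertools
# profile (z,r) lists
PROF=dict(sauce_cup=[(0,25),(36,33)],salt_shaker=[(0,22),(70,22),(90,17)],spice_jar=[(0,22),(105,21)],timer=[(0,33),(28,33),(42,15)],tub=[(0,46),(55,46),(70,10)],tin=[(0,43.5),(40,43.5)],glue_stick=[(0,18),(86,18)])
A=np.linspace(0,2*np.pi,40)
def hullbox(n,t,x,y,z0=0):
    P=np.array([(x+r*np.cos(a),y+r*np.sin(a),z0+z) for z,r in PROF[t] for a in A])
    q=proj(n,P); return np.r_[q.min(0),q.max(0)]
def box(mask):
    k=cv2.connectedComponentsWithStats(mask.astype(np.uint8)); i=1+np.argmax(k[2][1:,4]); x,y,w,h=k[2][i,:4]
    return np.array([x-.0,y-.0,x+w-1.,y+h-1.])
def fit(t,masks,z0=0,p0=(450,0)):
    f=lambda p:np.concatenate([hullbox(n,t,*p,z0)-box(m) for n,m in masks.items()])
    s=least_squares(f,p0,loss='soft_l1'); return s.x,f(s.x)
E
python3 - <<'E'
from fit import *
ld=lambda n,t:np.load(f'pics/{n}_{t}.npy')
for t in PROF:
    for ns in (("top",),("scene",),("top","scene")):
        x,r=fit(t,{n:ld(n,t) for n in ns}); print(t,ns,x.round(1),r.round(1))
for t,z in(("plank",14),("order_pad",11)):
    c=cv2.findContours(ld("top",t).astype(np.uint8),0,2)[0]; c=max(c,key=len)[:,0]
    w=ray("top",c,z)[:,:2].astype(np.float32); print(t,cv2.minAreaRect(w),np.round(cv2.boxPoints(cv2.minAreaRect(w))))
im=cv2.imread('pics/top0.png').astype(int)
sub=ld("top","timer"); g=(im[:,:,2]-im[:,:,1]>50)&sub.astype(bool)
ys,xs=np.nonzero(g); w=ray("top",np.c_[xs,ys],42)[:,:2]; print("bar",len(w),w.mean(0),cv2.minAreaRect(w.astype(np.float32)), np.linalg.eigh(np.cov(w.T)))
print(R.from_euler('xyz',manip.read_state()["eef_rot"]).as_matrix().round(3))
big=cv2.resize(cv2.imread('pics/top0.png')[130:280,90:470],None,fx=2.1,fy=2.1,interpolation=cv2.INTER_CUBIC);cv2.imwrite('pics/c.png',big)
E
```

```text
sauce_cup ('top',) [ 390.4 -252.9] [-0.8 -0.4  0.8  0.4]
sauce_cup ('scene',) [ 388.3 -253.3] [ 0.3  0.  -0.3  0. ]
sauce_cup ('top', 'scene') [ 389.4 -252.9] [-0.8  0.   0.8  0.8  0.6 -0.3 -0.1 -0.3]
salt_shaker ('top',) [378.8 248.6] [-1.3 -1.8  1.8  1.7]
salt_shaker ('scene',) [377.5 250.3] [-0.6 -2.3  0.6  1.2]
salt_shaker ('top', 'scene') [377.5 249.2] [-1.6 -1.3  1.5  2.2 -0.4 -2.2  0.8  1.3]
spice_jar ('top',) [ 542.1 -251. ] [-0.6  0.   0.6 -0. ]
spice_jar ('scene',) [ 541.7 -247.4] [ 0.7 -0.4 -0.6  0.4]
spice_jar ('top', 'scene') [ 541.7 -249.4] [-1.3  0.2 -0.1  0.1  1.2  0.  -0.   0.8]
timer ('top',) [527.3 247.9] [-1.5 -1.   1.6  1. ]
timer ('scene',) [526.1 250.9] [-0.9 -0.9  1.   0.7]
timer ('top', 'scene') [526.6 249.2] [-2.  -0.8  1.1  1.3 -0.6 -0.8  1.4  0.8]
tub ('top',) [461.9 387.5] [-1.8 -1.2  2.5  1.3]
tub ('scene',) [464.1 396.7] [-0.9 -2.4  1.   0.9]
tub ('top', 'scene') [461.6 389.7] [-2.8 -1.1  1.7  1.4 -0.8 -1.6  1.3  1.9]
tin ('top',) [626.8 406. ] [ 0.3  0.  -0.3 -0. ]
tin ('scene',) [628.1 410. ] [-0.3  0.6  0.3 -0.5]
tin ('top', 'scene') [626.7 406.3] [ 
[... 240 characters left out ...]
.9]
plank ((509.1642761230469, -17.629714965820312), (259.61285400390625, 105.93572235107422), 83.4520263671875) [[ 442. -141.]
 [ 547. -153.]
 [ 577.  105.]
 [ 471.  117.]]
order_pad ((471.12255859375, -375.43963623046875), (152.1147003173828, 93.93272399902344), 14.048906326293945) [[ 386. -348.]
 [ 409. -439.]
 [ 556. -403.]
 [ 534. -311.]]
bar 50 [526.69111215 248.32820778] ((526.8117065429688, 248.74806213378906), (7.230957508087158, 42.36846923828125), 19.945072174072266) EighResult(eigenvalues=array([  4.41668782, 155.33014117]), eigenvectors=array([[-0.94475339, -0.32778198],
       [-0.32778198,  0.94475339]]))
[[ 0.    -0.955  0.295]
 [-0.     0.295  0.955]
 [-1.    -0.    -0.   ]]
```

View pics/c.png

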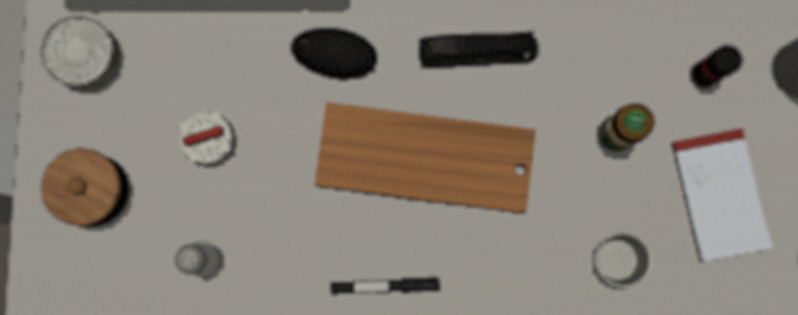

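Emit:
{"name": "step_arm", "arguments": {
  "commands": [0,0,0,9.9,0,0,0.094,0,0,0,9.9,0,0,0.094,0,0,0,9.9,0,0,0.094,0,0,0,9.9,0,0,0.094,0,0,0,9.9,0,0,0.094],
  "squeeze": 12
}}

```text
clock: 1.62
eef_pos: [162.4, 525.5, 179.6]
eef_rot: [-0.099, 1.571, 0.302]
wrist_force: [-0.5, -0.3, -0.7]
finger_gap: 94.0
```

Emit:
{"name": "step_arm", "arguments": {
  "commands": [0,0,0,9.9,0,0,0.094,0,0,0,9.9,0,0,0.094,0,0,0,9.9,0,0,0.094,0,0,0.04,0,0,0,0.094,0,0,0.05,0,0,0,0.094]
}}

```text
clock: 2.25
eef_pos: [252.4, 515.5, 179.8]
eef_rot: [1.397, 1.57, 1.288]
wrist_force: [0.6, 0.5, 0.5]
finger_gap: 93.8
```

```bash
cat > st.py <<'E'
from h import *
s=manip.read_state(); M=R.from_euler('xyz',s["eef_rot"]).as_matrix(); p=s["eef_pos"]
a=np.array([.9935,-.114]);l=np.array([.114,.9935])
print("t",round(s["clock"],2),"s,t,z",round(p[:2]@a,1),round(p[:2]@l,1),round(p[2],1),"zdir",M[:,2].round(3),"down",M[:,0].round(3),"gap",round(s["finger_gap"],1),"F",s["wrist_force"].round(1),"q",s["joints"].round(2))
E
python3 st.py
```

```text
t 2.25 s,t,z 192.0 541.0 179.8 zdir [ 0.994 -0.109  0.   ] down [ 0.  0. -1.] gap 93.8 F [0.6 0.5 0.5] q [1.05 0.35 1.45 0.   1.34 1.16]
```

Emit:
{"name": "step_arm", "arguments": {
  "commands": [0,-0.035,0.05,0,0,0,0.094,0,-0.035,0.05,0,0,0,0.094,0,-0.035,0.05,0,0,0,0.094,0,-0.035,0.05,0,0,0,0.094,0,-0.048,0.024,0,0,0,0.094]
}}

```text
clock: 2.88
eef_pos: [455.2, 302.0, 179.2]
eef_rot: [-1.988, 1.571, -2.1]
wrist_force: [1.8, -0.3, -0.8]
finger_gap: 94.1
```

Emit:
{"name": "step_arm", "arguments": {
  "commands": [0,-0.056,0,0,0,0,0.094,0,-0.056,0,0,0,0,0.094,0,-0.056,0,0,0,0,0.094,0,-0.056,0,0,0,0,0.094,0,-0.056,0,0,0,0,0.094]
}}

```text
clock: 3.5
eef_pos: [422.1, 23.8, 179.8]
eef_rot: [0.03, 1.57, -0.081]
wrist_force: [1.1, 0.2, 0.2]
finger_gap: 93.9
```

Emit:
{"name": "step_arm", "arguments": {
  "commands": [0,-0.056,0,0,0,0,0.094,0,-0.056,0,0,0,0,0.094,0,-0.056,0,0,0,0,0.094,0,-0.056,0,0,0,0,0.094,0,-0.056,0,0,0,0,0.094]
}}

```text
clock: 4.12
eef_pos: [390.9, -254.7, 179.8]
eef_rot: [-0.477, 1.57, -0.588]
wrist_force: [0.2, -0.1, -0.2]
finger_gap: 94.4
```

```bash
python3 st.py
```

```text
t 4.12 s,t,z 417.4 -208.5 179.8 zdir [ 0.994 -0.111  0.001] down [ 0.001 -0.    -1.   ] gap 94.4 F [ 0.2 -0.1 -0.2] q [-0.66  0.11  1.75  0.    1.28 -0.54]
```

Emit:
{"name": "step_arm", "arguments": {
  "commands": [0.05,0.0016,-0.0017,0,0,0,0.094,0.05,0,0,0,0,0,0.094,0.04,0,0,0,0,0,0.094,0.018,0,0,0,0,0,0.094,0.01,0,0,0,0,0,0.094]
}}

```text
clock: 4.75
eef_pos: [389.7, -250.9, 10.8]
eef_rot: [2.615, 1.57, 2.504]
wrist_force: [0.0, -0.3, 0.3]
finger_gap: 93.4
```

Emit:
{"name": "step_arm", "arguments": {
  "commands": [0,0,0,0,0,0,0.06,0,0,0,0,0,0,0.06,0,0,0,0,0,0,0.06,0,0,0,0,0,0,0.06,0,0,0,0,0,0,0.06],
  "squeeze": 12
}}

```text
clock: 5.38
eef_pos: [390.0, -251.1, 11.7]
eef_rot: [-0.562, 1.57, -0.674]
wrist_force: [0.3, 0.3, 0.1]
finger_gap: 59.8
```

```bash
python3 st.py; python3 -c "
from h import *
m=snap('scene'); cv2.imwrite('pics/g1.png',cv2.resize(m[180:360,180:420,::-1],None,fx=3,fy=3))"
```

```text
t 5.38 s,t,z 416.0 -205.0 11.7 zdir [ 0.994 -0.111  0.   ] down [ 0. -0. -1.] gap 59.8 F [0.3 0.3 0.1] q [-0.65  0.34  1.91 -0.    0.89 -0.54]
```

View pics/g1.png

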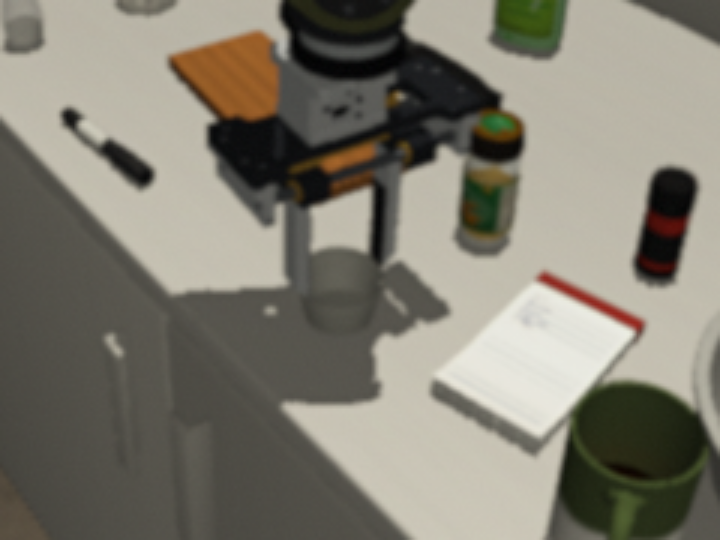

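```bash
cat > loc.py <<'E'
import sys
from fit import *
a=np.array([.9935,-.114]);l=np.array([.114,.9935])
z0=float(sys.argv[1])
for t in sys.argv[2:]:
    ms={}
    for n in("scene","top"):
        manip.camera(n); r=manip.outline_of(t,n)
        if r and r[0]["score"]>.4: ms[n]=r[0]["pixels"]; x,e=fit(t,{n:ms[n]},z0); print(t,n,round(r[0]["score"],2),x.round(1),"s,t",(x@a).round(1),(x@l).round(1),e.round(1))
E
python3 loc.py 0 sauce_cup; python3 -c "
from h import *
M=[[390,-251,11.7]];print(proj('scene',M))"
```

```text
sauce_cup scene 0.65 [ 391.3 -253.1] s,t 417.6 -206.8 [-1.7 -0.6  1.7  0.4]
sauce_cup top 0.58 [485.6 -35.1] s,t 486.4 20.5 [ 46.   21.  -31.7  -4.8]
[[293.09058029 279.27654328]]
```

Emit:
{"name": "step_arm", "arguments": {
  "commands": [0,0,0,0,0,0,0.045,0,0,0,0,0,0,0.045,0,0,0,0,0,0,0.045,0,0,0,0,0,0,0.045],
  "squeeze": 10
}}

```text
clock: 6.12
eef_pos: [389.9, -251.0, 11.6]
eef_rot: [-2.67, 1.571, -2.781]
wrist_force: [-0.7, -0.9, 0.3]
finger_gap: 45.1
```

```bash
python3 st.py; python3 -c "
from h import *
m=snap('scene'); cv2.imwrite('pics/g2.png',cv2.resize(m[230:310,240:350,::-1],None,fx=6,fy=6,interpolation=cv2.INTER_CUBIC))"
```

```text
t 6.12 s,t,z 416.0 -204.9 11.6 zdir [ 0.994 -0.111 -0.   ] down [-0. -0. -1.] gap 45.1 F [-0.7 -0.9  0.3] q [-0.65  0.34  1.91 -0.    0.89 -0.54]
```

View pics/g2.png

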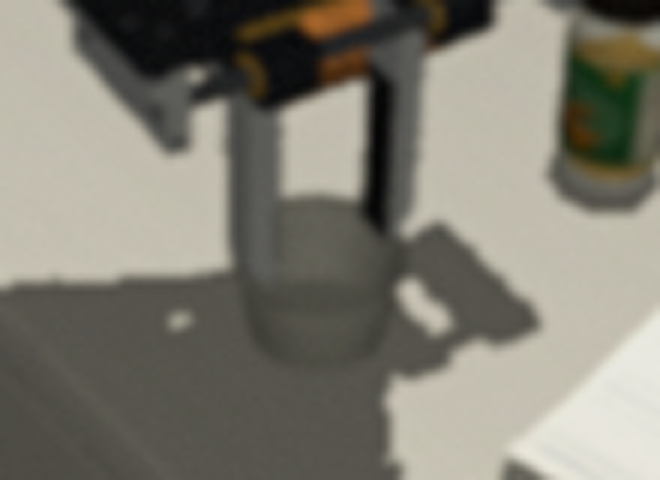

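```bash
python3 -c "
from h import *
a=np.array([.994,-.111,0]);c=np.array([390,-251,0])
for g in(45,66):
  for z in(12,36):
    P=[c+a*s*(g/2+e)+[0,0,z] for s in(-1,1) for e in(0,12.5)]
    print(g,z,((proj('scene',P)-[240,230])*6).round())
th=np.arange(8)*np.pi/4
P=[[391.3+33*np.cos(t),-253.1+33*np.sin(t),36] for t in th];print(((proj('scene',P)-[240,230])*6).round())
"; python3 loc.py 0 sauce_cup
```

```text
45 12 [[266. 316.]
 [237. 328.]
 [370. 274.]
 [398. 263.]]
45 36 [[267. 267.]
 [237. 279.]
 [372. 225.]
 [401. 214.]]
66 12 [[242. 326.]
 [212. 338.]
 [393. 265.]
 [421. 253.]]
66 36 [[242. 277.]
 [212. 289.]
 [396. 216.]
 [424. 205.]]
[[397. 212.]
 [336. 189.]
 [271. 200.]
 [237. 239.]
 [255. 284.]
 [317. 309.]
 [386. 297.]
 [418. 256.]]
sauce_cup scene 0.84 [ 389.5 -251.8] s,t 415.7 -205.8 [-0.7 -0.5  0.7  0.4]
sauce_cup top 0.71 [ 394.4 -234.6] s,t 418.5 -188.1 [-8.3 -3.1  7.4  2.6]
```

Emit:
{"name": "step_arm", "arguments": {
  "commands": [0,0,0,0,0,0,0.094,0,0,0,0,0,0,0.094,0,0,0,0,0,0,0.094,0,0,0,0,0,0,0.094,-0.0,0,0,0,0,0,0.094]
}}

```text
clock: 7.0
eef_pos: [389.9, -251.0, 11.6]
eef_rot: [-0.578, 1.571, -0.689]
wrist_force: [-0.3, 0.2, 0.4]
finger_gap: 91.7
```

```bash
python3 st.py; python3 -c "
from h import *
m=snap('scene'); cv2.imwrite('pics/g3.png',cv2.resize(m[230:310,240:350,::-1],None,fx=6,fy=6,interpolation=cv2.INTER_CUBIC))"; python3 loc.py 0 sauce_cup
```

```text
t 7.0 s,t,z 416.0 -204.9 11.6 zdir [ 0.994 -0.111  0.   ] down [ 0. -0. -1.] gap 91.7 F [-0.3  0.2  0.4] q [-0.65  0.34  1.91 -0.    0.89 -0.54]
sauce_cup scene 0.58 [ 389.5 -251.8] s,t 415.7 -205.8 [-0.7 -0.5  0.7  0.4]
sauce_cup top 0.65 [ 395.4 -237.4] s,t 419.9 -190.8 [-7.1 -2.5  6.5  2.2]
```

View pics/g3.png

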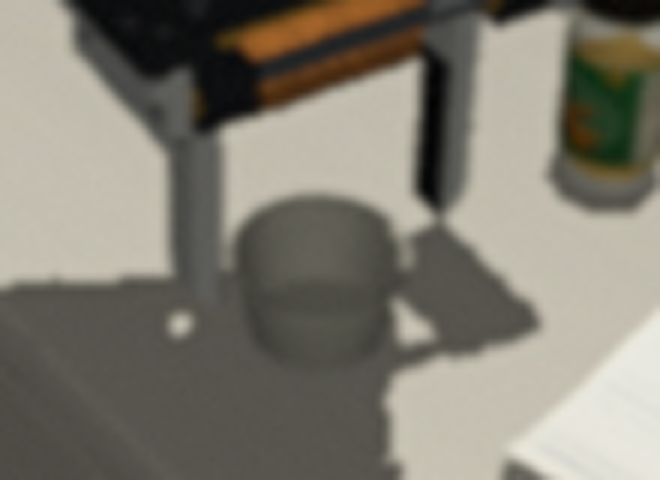

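```bash
python3 -c "
from h import *
from scipy.optimize import least_squares
a=np.array([.994,-.111]);c=np.array([390,-251])
for name,px,sg in(('L',(200,302),-1),('R',(437,212),1)):
  uv=np.array(px)/6+[240,230]
  for z in(10,20,30,40,50):
    w=ray('scene',uv,z)[0,:2]-c; print(name,z,'s',(w@a).round(1),'t',(w@[.111,.994]).round(1))
"
```

```text
L 10 s -38.5 t 20.5
L 20 s -44.0 t 11.2
L 30 s -49.4 t 1.8
L 40 s -54.8 t -7.6
L 50 s -60.2 t -17.0
R 10 s 65.9 t 18.5
R 20 s 58.7 t 9.1
R 30 s 51.6 t -0.2
R 40 s 44.4 t -9.6
R 50 s 37.2 t -18.9
```

Emit:
{"name": "step_arm", "arguments": {
  "commands": [0.006,0,0,0,0,0,0.094,0.004,0,0,0,0,0,0.094]
}}

```text
clock: 7.5
eef_pos: [389.7, -250.9, 1.0]
eef_rot: [2.57, 1.57, 2.459]
wrist_force: [0.1, -0.4, 0.1]
finger_gap: 93.8
```

Emit:
{"name": "step_arm", "arguments": {
  "commands": [0,0,0,0,0,0,0.055,0,0,0,0,0,0,0.055,0,0,0,0,0,0,0.055,0,0,0,0,0,0,0.055,0,0,0,0,0,0,0.055],
  "squeeze": 10
}}

```text
clock: 8.12
eef_pos: [389.9, -251.1, 1.7]
eef_rot: [-0.724, 1.571, -0.835]
wrist_force: [-0.6, -0.1, 1.2]
finger_gap: 64.8
```

```bash
python3 st.py; python3 -c "
from h import *
m=snap('scene'); cv2.imwrite('pics/g4.png',cv2.resize(m[230:310,240:350,::-1],None,fx=6,fy=6,interpolation=cv2.INTER_CUBIC))"
```

```text
t 8.12 s,t,z 416.0 -205.0 1.7 zdir [ 0.994 -0.111  0.   ] down [ 0. -0. -1.] gap 64.8 F [-0.6 -0.1  1.2] q [-0.65  0.36  1.92 -0.    0.87 -0.54]
```

Emit:
{"name": "step_arm", "arguments": {
  "commands": [-0.02,0,0,0,0,0,0.055,-0.03,0,0,0,0,0,0.055,-0.03,0,0,0,0,0,0.055,0,0.03,0.012,0,0,0,0.055,0,0.045,0.018,0,0,0,0.055]
}}

```text
clock: 8.8
eef_pos: [428.3, -179.6, 82.0]
eef_rot: [-0.429, 1.57, -0.543]
wrist_force: [1.0, -0.9, -0.8]
finger_gap: 64.8
```

Emit:
{"name": "step_arm", "arguments": {
  "commands": [0,0.045,0.018,0,0,0,0.055,0,0.045,0.018,0,0,0,0.055,0,0.045,0.018,0,0,0,0.055,0,0.036,0.009,0,0,0,0.055,0,0,0,0,0,0,0.055]
}}

```text
clock: 9.43
eef_pos: [510.0, -15.0, 81.4]
eef_rot: [2.68, 1.571, 2.571]
wrist_force: [0.4, -0.7, -0.2]
finger_gap: 64.7
```

```bash
python3 st.py; python3 -c "
from h import *
m=snap('scene'); cv2.imwrite('pics/g5.png',cv2.resize(m[140:280,180:380,::-1],None,fx=4,fy=4,interpolation=cv2.INTER_CUBIC))"; python3 loc.py 80 sauce_cup
```

```text
t 9.43 s,t,z 508.4 43.2 81.4 zdir [ 0.994 -0.108 -0.   ] down [-0.  0. -1.] gap 64.7 F [ 0.4 -0.7 -0.2] q [-0.1   0.32  1.74  0.    1.08  0.01]
```

View pics/g5.png

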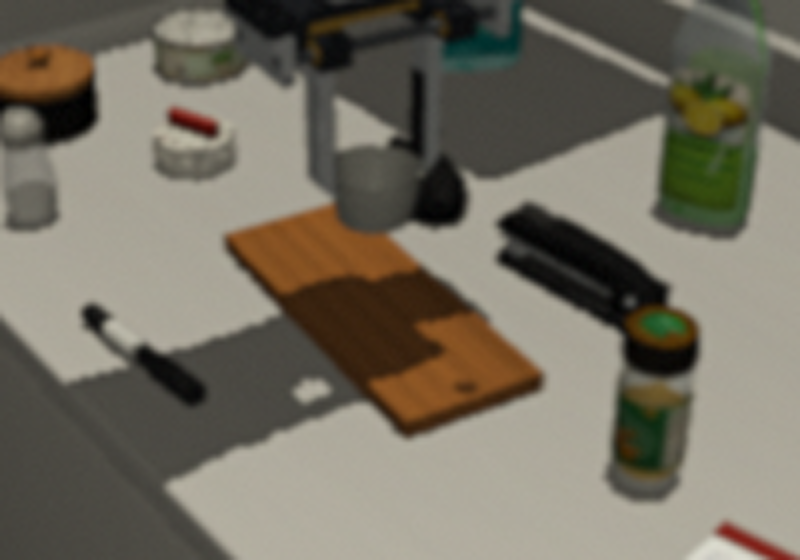

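Emit:
{"name": "step_arm", "arguments": {
  "commands": [0.03,-0.0008,0.0003,0,0,0,0.055,0.025,0,0,0,0,0,0.055,0.008,0,0,0,0,0,0.055,0.002,0,0,0,0,0,0.055,0,0,0,0,0,0,0.055]
}}

```text
clock: 10.3
eef_pos: [510.3, -17.9, 17.3]
eef_rot: [0.008, 1.57, -0.103]
wrist_force: [-0.5, 0.8, -1.3]
finger_gap: 64.4
```

Emit:
{"name": "step_arm", "arguments": {
  "commands": [0,0,0,0,0,0,0.07,0,0,0,0,0,0,0.08,0,0,0,0,0,0,0.094,0,0,0,0,0,0,0.094,-0.03,0,0,0,0,0,0.094]
}}

```text
clock: 10.92
eef_pos: [508.6, -17.5, 45.4]
eef_rot: [-3.128, 1.567, 3.044]
wrist_force: [-0.2, -0.5, 0.1]
finger_gap: 93.9
```

Emit:
{"name": "step_arm", "arguments": {
  "commands": [-0.05,0,0,0,0,0,0.094,-0.05,0,0,0,0,0,0.094,-0.03,0.02,-0.02,0,0,0,0.094,0,0.05,-0.035,0,0,0,0.094,0,0.05,-0.035,0,0,0,0.094]
}}

```text
clock: 11.55
eef_pos: [432.8, 112.7, 176.9]
eef_rot: [0.404, 1.57, 0.291]
wrist_force: [0.6, -0.2, -0.1]
finger_gap: 93.6
```

```bash
python3 st.py; python3 loc.py 14 sauce_cup;python3 loc.py 0 salt_shaker
```

```text
t 11.55 s,t,z 417.2 161.3 176.9 zdir [ 0.994 -0.112  0.001] down [ 0.001  0.    -1.   ] gap 93.6 F [ 0.6 -0.2 -0.1] q [0.17 0.07 1.8  0.   1.27 0.29]
sauce_cup scene 0.86 [508.9 -19.3] s,t 507.8 38.8 [-0.2 -0.9  0.2  0.7]
sauce_cup top 0.65 [510.3 -20. ] s,t 509.3 38.3 [-0.8 -1.7  0.8  1.6]
salt_shaker scene 0.92 [380.3 248.8] s,t 349.4 290.5 [-1.5 -2.4  1.7  1.1]
```

Emit:
{"name": "step_arm", "arguments": {
  "commands": [0,0.043,-0.023,0,0,0,0.094,0,0.043,-0.023,0,0,0,0.094,0,0.043,-0.024,0,0,0,0.094,0.02,0,0,0,0,0,0.094,0,0,0,0,0,0,0.094]
}}

```text
clock: 12.58
eef_pos: [378.3, 246.9, 155.5]
eef_rot: [-2.495, 1.568, -2.607]
wrist_force: [-0.2, 0.4, -0.0]
finger_gap: 94.2
```

```bash
python3 st.py; python3 -c "
from h import *
m=snap('scene'); cv2.imwrite('pics/g6.png',cv2.resize(m[100:240,120:320,::-1],None,fx=4,fy=4,interpolation=cv2.INTER_CUBIC))"; python3 loc.py 0 salt_shaker
```

```text
t 12.57 s,t,z 347.7 288.4 155.5 zdir [ 0.994 -0.112 -0.002] down [-0.002 -0.001 -1.   ] gap 94.2 F [-0.2  0.4 -0. ] q [ 0.5   0.1   1.81 -0.    1.23  0.61]
salt_shaker scene 0.65 [378.9 249.7] s,t 348.0 291.2 [-1.1 -2.4  1.2  1.1]
salt_shaker top 0.53 [382.3 247. ] s,t 351.7 289.0 [-1.6 -1.2  2.4  1.2]
```

View pics/g6.png

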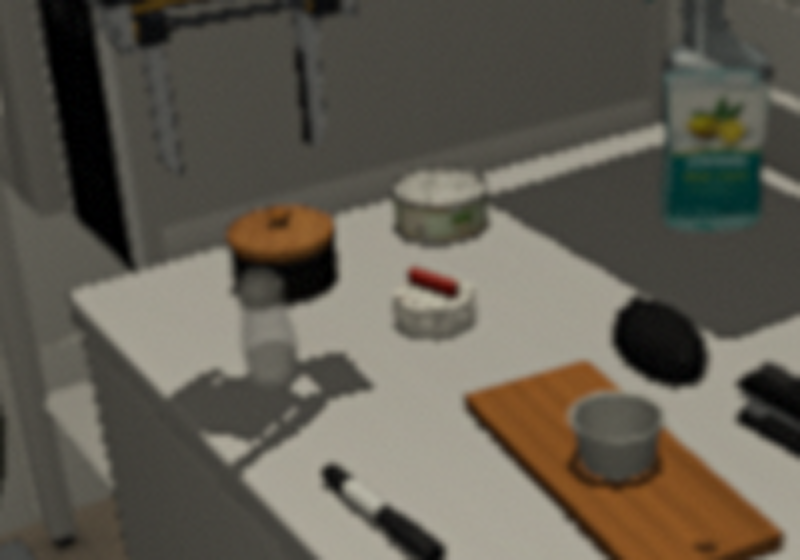

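Emit:
{"name": "step_arm", "arguments": {
  "commands": [0.04,0.002,0,0,0,0,0.094,0.04,0,0,0,0,0,0.094,0.035,0,0,0,0,0,0.094,0.017,0,0,0,0,0,0.094,0.009,0,0,0,0,0,0.094]
}}

```text
clock: 13.45
eef_pos: [378.9, 249.2, 15.2]
eef_rot: [-2.465, 1.57, -2.577]
wrist_force: [-1.0, 0.2, 1.0]
finger_gap: 93.8
```

Emit:
{"name": "step_arm", "arguments": {
  "commands": [0,0,0,0,0,0,0.07,0,0,0,0,0,0,0.055,0,0,0,0,0,0,0.035,0,0,0,0,0,0,0.035,0,0,0,0,0,0,0.035],
  "squeeze": 12
}}

```text
clock: 14.08
eef_pos: [378.8, 249.6, 15.7]
eef_rot: [0.634, 1.571, 0.522]
wrist_force: [-0.2, 0.2, -0.0]
finger_gap: 47.2
```

```bash
python3 st.py;python3 loc.py 0 salt_shaker
```

```text
t 14.07 s,t,z 347.9 291.1 15.7 zdir [ 0.994 -0.111  0.   ] down [ 0.  0. -1.] gap 47.2 F [-0.2  0.2 -0. ] q [0.5  0.31 1.94 0.   0.89 0.61]
salt_shaker scene 0.89 [381.2 254.5] s,t 349.7 296.4 [-1.1 -3.2  1.1  1.2]
salt_shaker top 0.58 [381.1 215.8] s,t 354.0 257.8 [-2.6 -3.5 14.6  2.9]
```

Still closing, or just held; give it a few more rows.

Emit:
{"name": "step_arm", "arguments": {
  "commands": [0,0,0,0,0,0,0.035,0,0,0,0,0,0,0.035,0,0,0,0,0,0,0.035,0,0,0,0,0,0,0.035]
}}

```text
clock: 14.78
eef_pos: [378.8, 249.5, 15.6]
eef_rot: [0.181, 1.571, 0.069]
wrist_force: [0.5, -0.7, -0.6]
finger_gap: 37.5
```

```bash
python3 st.py
```

```text
t 14.78 s,t,z 347.9 291.1 15.6 zdir [ 0.994 -0.111  0.   ] down [ 0.  0. -1.] gap 37.5 F [ 0.5 -0.7 -0.6] q [ 0.5   0.31  1.94 -0.    0.89  0.61]
```

```bash
python3 -c "
from h import *
m=snap('scene');n=snap('top')
A=cv2.resize(m[120:220,140:240,::-1],None,fx=4,fy=4,interpolation=cv2.INTER_CUBIC)
B=cv2.resize(n[200:300,130:230,::-1],None,fx=4,fy=4,interpolation=cv2.INTER_CUBIC)
cv2.imwrite('pics/g7.png',np.hstack([A,B]))"
```

```text
(no output)
```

View pics/g7.png

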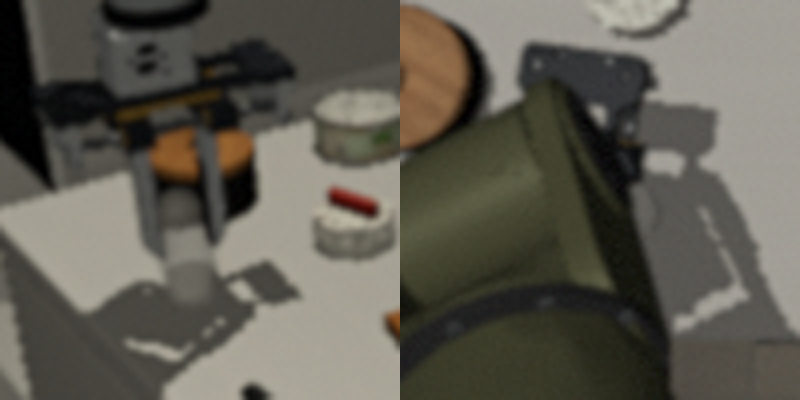

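Emit:
{"name": "step_arm", "arguments": {
  "commands": [0,0,0,0,0,0,0.03,0,0,0,0,0,0,0.03]
}}

```text
clock: 15.12
eef_pos: [378.8, 249.5, 15.6]
eef_rot: [0.247, 1.571, 0.135]
wrist_force: [1.8, -0.4, 0.8]
finger_gap: 37.2
```

```bash
python3 st.py; python3 loc.py 0 salt_shaker
```

```text
t 15.12 s,t,z 347.8 291.1 15.6 zdir [ 0.994 -0.111  0.   ] down [ 0.  0. -1.] gap 37.2 F [ 1.8 -0.4  0.8] q [ 0.5   0.31  1.94 -0.    0.89  0.61]
salt_shaker scene 0.89 [380.  248.2] s,t 349.2 289.9 [-1.5 -3.3  1.7  1.2]
```

Emit:
{"name": "step_arm", "arguments": {
  "commands": [0,0,0,0,0,0,0.03,-0.02,0,0,0,0,0,0.03,-0.025,0,0,0,0,0,0.03,-0.025,0,0,0,0,0,0.03,0,0,0,0,0,0,0.03],
  "squeeze": 15
}}

```text
clock: 15.95
eef_pos: [379.2, 249.9, 86.5]
eef_rot: [0.661, 1.568, 0.55]
wrist_force: [0.7, 0.2, -2.1]
finger_gap: 37.4
```

```bash
python3 st.py; python3 loc.py 70 salt_shaker; python3 -c "
from h import *
m=snap('scene')
cv2.imwrite('pics/g8.png',cv2.resize(m[110:210,130:230,::-1],None,fx=6,fy=6,interpolation=cv2.INTER_CUBIC))"
```

```text
t 15.95 s,t,z 348.3 291.5 86.5 zdir [ 0.994 -0.111  0.002] down [ 0.002  0.001 -1.   ] gap 37.4 F [ 0.7  0.2 -2.1] q [0.5  0.19 1.89 0.   1.06 0.61]
salt_shaker top 0.64 [380.8 218. ] s,t 353.4 260.0 [-2.5 -2.5 13.8  2.2]
```

View pics/g8.png

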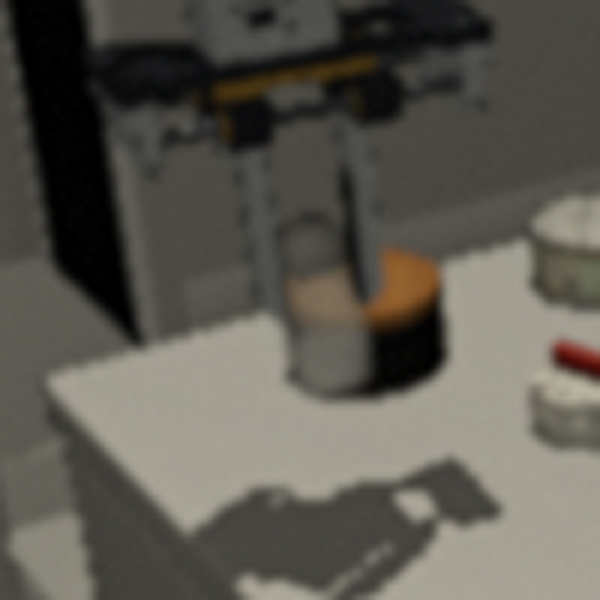

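Emit:
{"name": "step_arm", "arguments": {
  "commands": [0,-0.02,0.019,0,0,0,0.03,0,-0.035,0.033,0,0,0,0.03,0,-0.045,0.043,0,0,0,0.03,0,-0.042,0.042,0,0,0,0.03,0,-0.0255,0.0232,0,0,0,0.03]
}}

```text
clock: 16.82
eef_pos: [520.2, 63.0, 84.6]
eef_rot: [-2.896, 1.57, -3.01]
wrist_force: [-0.2, 0.6, -1.0]
finger_gap: 37.3
```

Emit:
{"name": "step_arm", "arguments": {
  "commands": [0.02,0,0,0,0,0,0.03,0.015,0,0,0,0,0,0.03,0,0,0,0,0,0,0.03]
}}

```text
clock: 17.2
eef_pos: [518.3, 65.6, 49.1]
eef_rot: [-2.993, 1.568, -3.104]
wrist_force: [-0.1, -0.1, -1.5]
finger_gap: 37.4
```

```bash
python3 st.py; python3 loc.py 36 salt_shaker; python3 -c "
from h import *
print('old base',ray('scene',[185.5,171.8],71))
m=snap('scene')
cv2.imwrite('pics/g9.png',cv2.resize(m[130:250,190:310,::-1],None,fx=5,fy=5,interpolation=cv2.INTER_CUBIC))"
```

```text
t 17.2 s,t,z 507.5 124.2 49.1 zdir [ 0.994 -0.111 -0.003] down [-0.003 -0.    -1.   ] gap 37.4 F [-0.1 -0.1 -1.5] q [0.06 0.39 1.73 0.   1.03 0.17]
salt_shaker scene 0.77 [517.2  64.5] s,t 506.5 123.1 [-1.4 -3.7  1.6  1.2]
old base [[382.49624144 255.81640359  71.        ]]
```

View pics/g9.png

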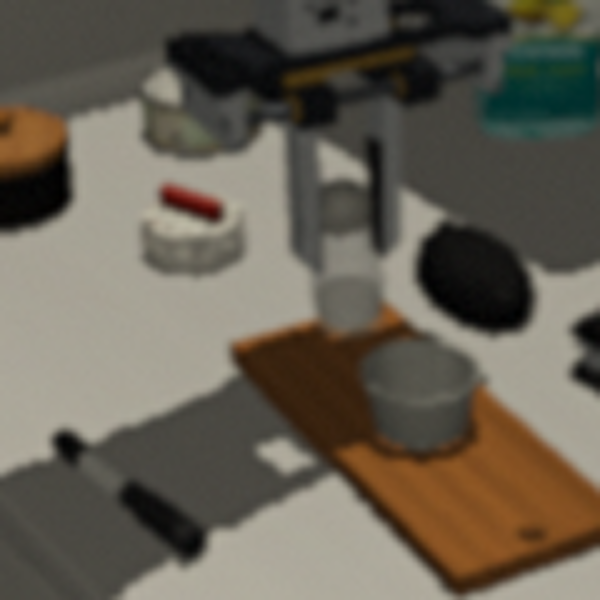

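Emit:
{"name": "step_arm", "arguments": {
  "commands": [0.012,0.0005,0.0015,0,0,0,0.03,0.005,0,0,0,0,0,0.03,0.002,0,0,0,0,0,0.03,0,0,0,0,0,0,0.03]
}}

```text
clock: 17.95
eef_pos: [520.8, 65.6, 31.4]
eef_rot: [-2.958, 1.571, -3.069]
wrist_force: [-0.1, -0.4, -1.0]
finger_gap: 37.3
```

Emit:
{"name": "step_arm", "arguments": {
  "commands": [0,0,0,0,0,0,0.045,0,0,0,0,0,0,0.055,0,0,0,0,0,0,0.08,0,0,0,0,0,0,0.094,0,0,0,0,0,0,0.094]
}}

```text
clock: 18.58
eef_pos: [520.9, 65.6, 31.6]
eef_rot: [0.187, 1.571, 0.076]
wrist_force: [-0.1, -0.0, 0.4]
finger_gap: 81.2
```

Emit:
{"name": "step_arm", "arguments": {
  "commands": [-0.02,0,0,0,0,0,0.094,-0.05,0,0,0,0,0,0.094,-0.05,0,0,0,0,0,0.094,-0.03,0,0,0,0,0,0.094,0,-0.05,0.0,0,0,0,0.094]
}}

```text
clock: 19.2
eef_pos: [516.4, 17.0, 184.0]
eef_rot: [0.131, 1.566, 0.023]
wrist_force: [0.7, -0.5, -0.8]
finger_gap: 94.1
```

Emit:
{"name": "step_arm", "arguments": {
  "commands": [0,-0.05,0.01,0,0,0,0.094,0,-0.05,0.01,0,0,0,0.094,0,-0.05,0.01,0,0,0,0.094,0,-0.05,0.01,0,0,0,0.094,0,-0.05,0.01,0,0,0,0.094]
}}

```text
clock: 19.82
eef_pos: [537.2, -239.8, 181.6]
eef_rot: [-0.063, 1.571, -0.175]
wrist_force: [0.7, 0.2, -0.0]
finger_gap: 94.0
```

```bash
python3 st.py; python3 loc.py 14 salt_shaker sauce_cup; python3 loc.py 0 spice_jar
```

```text
t 19.82 s,t,z 561.0 -177.0 181.6 zdir [ 0.994 -0.111  0.   ] down [ 0. -0. -1.] gap 94.0 F [ 0.7  0.2 -0. ] q [-0.48  0.38  1.4   0.    1.35 -0.37]
salt_shaker scene 0.68 [524.9  69.1] s,t 513.6 128.5 [-0.9 -3.9  0.9  1.3]
salt_shaker top 0.65 [521.8  62.2] s,t 511.3 121.3 [-1.3 -2.   1.6  2.7]
sauce_cup scene 0.61 [508.9 -19.3] s,t 507.8 38.8 [-0.2 -0.9  0.2  0.7]
sauce_cup top 0.73 [511.4 -18.8] s,t 510.2 39.7 [-0.3 -1.2  0.3  1.2]
spice_jar scene 0.84 [ 542.5 -246.5] s,t 567.1 -183.1 [-0.3 -1.7  0.3  1. ]
spice_jar top 0.69 [ 542.9 -231. ] s,t 565.7 -167.6 [-8.4 -0.5  2.   0.5]
```

Emit:
{"name": "step_arm", "arguments": {
  "commands": [0,-0.0083,0.0056,0,0,0,0.094,0.04,0,0,0,0,0,0.094,0.05,0,0,0,0,0,0.094,0.045,0,0,0,0,0,0.094,0.02,0,0,0,0,0,0.094]
}}

```text
clock: 21.05
eef_pos: [541.0, -246.9, 23.7]
eef_rot: [2.776, 1.567, 2.665]
wrist_force: [-0.5, 0.6, -0.4]
finger_gap: 94.2
```

Emit:
{"name": "step_arm", "arguments": {
  "commands": [0,0,0,0,0,0,0.07,0,0,0,0,0,0,0.05,0,0,0,0,0,0,0.03,0,0,0,0,0,0,0.03,0,0,0,0,0,0,0.03]
}}

```text
clock: 21.68
eef_pos: [542.0, -247.0, 26.9]
eef_rot: [-0.395, 1.57, -0.507]
wrist_force: [0.2, -0.4, -0.9]
finger_gap: 47.4
```

Emit:
{"name": "step_arm", "arguments": {
  "commands": [0,0,0,0,0,0,0.03,0,0,0,0,0,0,0.03,0,0,0,0,0,0,0.03,0,0,0,0,0,0,0.03]
}}

```text
clock: 22.18
eef_pos: [542.0, -247.1, 26.8]
eef_rot: [-0.33, 1.57, -0.442]
wrist_force: [-0.4, -0.5, 4.5]
finger_gap: 44.0
```

```bash
python3 st.py; python3 loc.py 0 spice_jar
```

```text
t 22.18 s,t,z 566.7 -183.7 26.8 zdir [ 0.994 -0.111  0.   ] down [ 0. -0. -1.] gap 44.0 F [-0.4 -0.5  4.5] q [-0.49  0.56  1.53  0.    1.05 -0.38]
spice_jar scene 0.69 [ 539.7 -247.5] s,t 564.5 -184.4 [-0.9 -1.1  0.8  0.7]
```

Emit:
{"name": "step_arm", "arguments": {
  "commands": [0,0,0,0,0,0,0.03,-0.02,0,0,0,0,0,0.03,-0.03,0,0,0,0,0,0.03,-0.02,0.02,-0.008,0,0,0,0.03,0,0.03,-0.013,0,0,0,0.03],
  "squeeze": 20
}}

```text
clock: 23.0
eef_pos: [526.6, -194.9, 97.4]
eef_rot: [-0.338, 1.57, -0.45]
wrist_force: [0.9, 0.2, -1.6]
finger_gap: 43.5
```

Emit:
{"name": "step_arm", "arguments": {
  "commands": [0,0.035,-0.015,0,0,0,0.03,0,0.033,-0.013,0,0,0,0.03,0,0.0205,-0.0085,0,0,0,0.03,0.02,0,0,0,0,0,0.03,0.01,0,0,0,0,0,0.03]
}}

```text
clock: 23.62
eef_pos: [499.7, -102.8, 65.5]
eef_rot: [3.056, 1.569, 2.945]
wrist_force: [1.4, -0.2, -1.3]
finger_gap: 43.7
```

Emit:
{"name": "step_arm", "arguments": {
  "commands": [0,0,0,0,0,0,0.03]
}}

```text
clock: 23.75
eef_pos: [499.8, -103.1, 65.9]
eef_rot: [3.024, 1.569, 2.912]
wrist_force: [-0.4, 0.6, -1.7]
finger_gap: 43.7
```

```bash
python3 st.py; python3 loc.py 40 spice_jar; python3 -c "
from h import *
m=snap('scene')
cv2.imwrite('pics/g10.png',cv2.resize(m[130:270,200:360,::-1],None,fx=4,fy=4,interpolation=cv2.INTER_CUBIC))"
```

```text
t 23.75 s,t,z 508.3 -45.5 65.9 zdir [ 0.994 -0.111 -0.002] down [-0.002  0.    -1.   ] gap 43.7 F [-0.4  0.6 -1.7] q [-0.28  0.34  1.75 -0.    1.05 -0.16]
spice_jar scene 0.9 [ 500.8 -104.9] s,t 509.5 -47.2 [-0.2 -1.3  0.2  0.9]
```

View pics/g10.png

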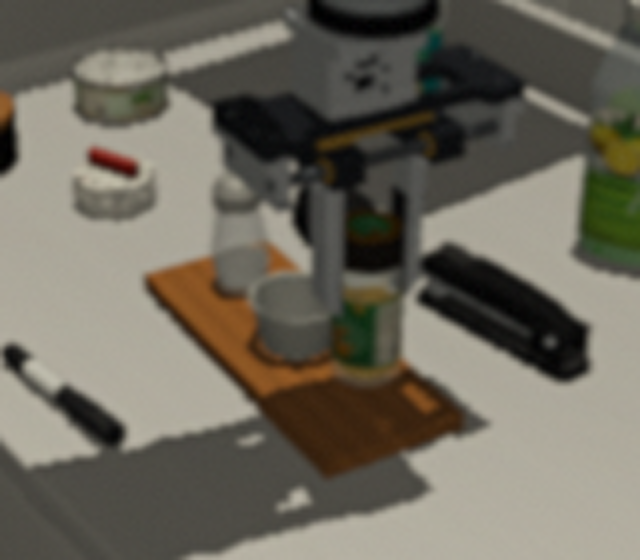

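Emit:
{"name": "step_arm", "arguments": {
  "commands": [0.015,0.0005,0.0007,0,0,0,0.03,0.007,0,0,0,0,0,0.03,0.0025,0,0,0,0,0,0.03,0,0,0,0,0,0,0.03]
}}

```text
clock: 24.5
eef_pos: [500.8, -102.5, 41.9]
eef_rot: [2.973, 1.57, 2.861]
wrist_force: [-0.1, -0.3, -0.8]
finger_gap: 43.6
```

Emit:
{"name": "step_arm", "arguments": {
  "commands": [0,0,0,0,0,0,0.05,0,0,0,0,0,0,0.06,0,0,0,0,0,0,0.08,0,0,0,0,0,0,0.094,0,0,0,0,0,0,0.094]
}}

```text
clock: 25.12
eef_pos: [500.9, -102.5, 42.1]
eef_rot: [0.092, 1.571, -0.019]
wrist_force: [0.4, 0.2, 0.6]
finger_gap: 86.9
```

Emit:
{"name": "step_arm", "arguments": {
  "commands": [-0.02,0,0,0,0,0,0.094,-0.05,0,0,0,0,0,0.094,-0.05,0,0,0,0,0,0.094,-0.04,0,0,0,0,0,0.094,0,0.05,0.0,0,0,0,0.094]
}}

```text
clock: 25.75
eef_pos: [507.6, -54.2, 205.2]
eef_rot: [-0.112, 1.565, -0.227]
wrist_force: [0.5, 1.1, -0.8]
finger_gap: 94.0
```

Emit:
{"name": "step_arm", "arguments": {
  "commands": [0,0.06,0,0,0,0,0.094,0,0.06,0,0,0,0,0.094,0,0.06,0,0,0,0,0.094,0,0.06,0,0,0,0,0.094,0,0.057,-0.01,0,0,0,0.094]
}}

```text
clock: 26.38
eef_pos: [529.4, 245.5, 201.9]
eef_rot: [-2.345, 1.571, -2.457]
wrist_force: [0.7, -0.3, -0.0]
finger_gap: 94.3
```

```bash
python3 st.py; python3 loc.py 14 salt_shaker sauce_cup spice_jar; python3 loc.py 0 timer
```

```text
t 26.38 s,t,z 498.0 304.2 201.9 zdir [ 0.994 -0.111 -0.   ] down [-0. -0. -1.] gap 94.3 F [ 0.7 -0.3 -0. ] q [ 0.37  0.36  1.39 -0.    1.39  0.48]
salt_shaker scene 0.95 [522.  65.] s,t 511.2 124.1 [-0.9 -3.1  0.9  1.3]
salt_shaker top 0.71 [521.8  62.2] s,t 511.3 121.3 [-1.3 -2.   1.6  2.7]
sauce_cup scene 0.6 [505.8 -16.7] s,t 504.4 41.1 [-1.7 -0.9  1.7  0.6]
sauce_cup top 0.95 [510.2 -21.3] s,t 509.3 37.0 [-0.3 -0.7  0.3  0.7]
spice_jar scene 0.98 [ 503.2 -103. ] s,t 511.7 -45.0 [-0.1 -0.7  0.1  0.5]
spice_jar top 0.91 [ 503.5 -106.2] s,t 512.4 -48.1 [-1.  -0.9  0.8  1.1]
timer scene 0.87 [525.6 250. ] s,t 493.7 308.3 [ 0.   0.2 -0.  -0.2]
timer top 0.76 [527.5 238.9] s,t 496.8 297.5 [-2.9 -1.   4.1  1. ]
```

Emit:
{"name": "step_arm", "arguments": {
  "commands": [0.03,0.003,-0.003,0,0,0,0.05,0.03,0,0,-8.5,0,0,0.04,0.03,0,0,-8.5,0,0,0.035,0.03,0,0,-8.5,0,0,0.035,0,0,0,0,0,0,0.035],
  "squeeze": 15
}}

```text
clock: 27.8
eef_pos: [525.8, 246.3, 80.3]
eef_rot: [-3.093, 1.567, -2.76]
wrist_force: [0.6, 0.8, -0.1]
finger_gap: 47.3
```

Emit:
{"name": "step_arm", "arguments": {
  "commands": [0.03,0,0,0,0,0,0.035,0.015,0,0,0,0,0,0.035,0,0,0,0,0,0,0.035]
}}

```text
clock: 28.18
eef_pos: [526.7, 246.7, 37.1]
eef_rot: [-3.132, 1.57, -2.8]
wrist_force: [0.1, -0.1, 0.4]
finger_gap: 35.3
```

```bash
python3 st.py; python3 -c "
from h import *
m=snap('scene')
cv2.imwrite('pics/g11.png',cv2.resize(m[110:200,180:280,::-1],None,fx=6,fy=6,interpolation=cv2.INTER_CUBIC))"
```

```text
t 28.18 s,t,z 495.2 305.2 37.1 zdir [ 0.945  0.326 -0.001] down [-0.001 -0.    -1.   ] gap 35.3 F [ 0.1 -0.1  0.4] q [0.38 0.52 1.56 0.   1.06 0.04]
```

View pics/g11.png

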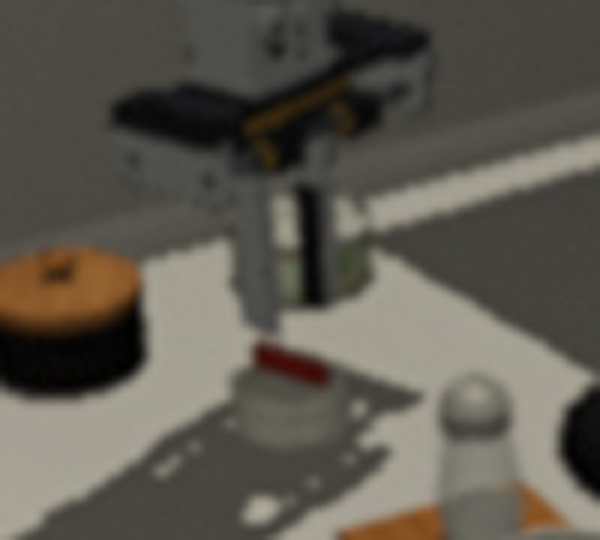

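Emit:
{"name": "step_arm", "arguments": {
  "commands": [0.015,0.0015,0,0,0,0,0.035,0.008,0,0,0,0,0,0.035,0.002,0,0,0,0,0,0.035,0.001,0,0,0,0,0,0.035]
}}

```text
clock: 28.72
eef_pos: [526.4, 248.2, 11.0]
eef_rot: [-0.424, 1.571, -0.09]
wrist_force: [-0.9, 0.1, -0.1]
finger_gap: 34.8
```

Emit:
{"name": "step_arm", "arguments": {
  "commands": [0.001,0,0,0,0,0,0.035,0.001,0,0,0,0,0,0.035]
}}

```text
clock: 28.98
eef_pos: [526.4, 248.2, 9.2]
eef_rot: [0.056, 1.57, 0.39]
wrist_force: [-0.5, 0.1, -0.0]
finger_gap: 35.1
```

Emit:
{"name": "step_arm", "arguments": {
  "commands": [0.001,0,0,0,0,0,0.035,0.001,0,0,0,0,0,0.035]
}}

```text
clock: 29.22
eef_pos: [526.4, 248.2, 7.0]
eef_rot: [-0.39, 1.571, -0.057]
wrist_force: [-1.1, 0.2, 0.2]
finger_gap: 35.0
```

Emit:
{"name": "step_arm", "arguments": {
  "commands": [0,0,0,0,0,0,0.02,0,0,0,0,0,0,0.006,0,0,0,0,0,0,0.006,0,0,0,0,0,0,0.006,0,0,0,0,0,0,0.006],
  "squeeze": 15
}}

```text
clock: 29.85
eef_pos: [526.4, 248.2, 7.1]
eef_rot: [-0.053, 1.571, 0.28]
wrist_force: [0.7, 0.5, -0.3]
finger_gap: 11.2
```

Emit:
{"name": "step_arm", "arguments": {
  "commands": [0,0,0,0,0,0,0.006,-0.02,0,0,0,0,0,0.006,-0.04,0,0,0,0,0,0.006,-0.05,0,0,0,0,0,0.006,-0.05,0,0,0,0,0,0.006],
  "squeeze": 25
}}

```text
clock: 30.48
eef_pos: [526.0, 248.0, 168.4]
eef_rot: [-3.126, 1.57, -2.792]
wrist_force: [0.1, -0.3, -0.8]
finger_gap: 10.6
```

Emit:
{"name": "step_arm", "arguments": {
  "commands": [0,0,0,8.5,0,0,0.006,0,0,0,8.5,0,0,0.006,0,0,0,8.5,0,0,0.006,0,0,0,0,0,0,0.006]
}}

```text
clock: 30.98
eef_pos: [526.2, 248.1, 166.9]
eef_rot: [-2.655, 1.57, -2.765]
wrist_force: [0.3, -0.4, -0.7]
finger_gap: 10.4
```

```bash
python3 st.py; python3 loc.py 160 timer; python3 - <<'E'
from h import *
a=np.array([.9935,-.114]);l=np.array([.114,.9935])
for n in("scene","top"):
    manip.camera(n); r=manip.outline_of("order_pad",n)[0]
    c=max(cv2.findContours(r["pixels"].astype(np.uint8),0,2)[0],key=len)[:,0]
    w=ray(n,c,11)[:,:2].astype(np.float32); b=cv2.minAreaRect(w); print(n,r["score"],b,"s,t",np.array(b[0])@a,np.array(b[0])@l)
m=manip.camera("scene")
cv2.imwrite('pics/g12.png',np.hstack([cv2.resize(m[60:200,140:300,::-1],None,fx=2.5,fy=2.5),cv2.resize(m[200:340,250:410,::-1],None,fx=2.5,fy=2.5)]))
E
```

```text
t 30.98 s,t,z 494.5 306.5 166.9 zdir [ 0.994 -0.11  -0.   ] down [-0. -0. -1.] gap 10.4 F [ 0.3 -0.4 -0.7] q [0.38 0.38 1.44 0.   1.32 0.49]
timer scene 0.84 [524.5 248. ] s,t 492.8 306.2 [-0.7 -2.   0.7  1. ]
timer top 0.57 [530.3 211.6] s,t 502.8 270.7 [-3.8 -4.6 18.1  5.4]
scene 0.78 ((466.2376403808594, -378.72381591796875), (164.3031463623047, 93.98102569580078), 12.237980842590332) s,t 506.38161073303223 -323.11102011108403
top 0.58 ((471.6324157714844, -379.257568359375), (149.2442626953125, 91.21382141113281), 12.503944396972656) s,t 511.8021678619385 -323.0262987670898
```

View pics/g12.png

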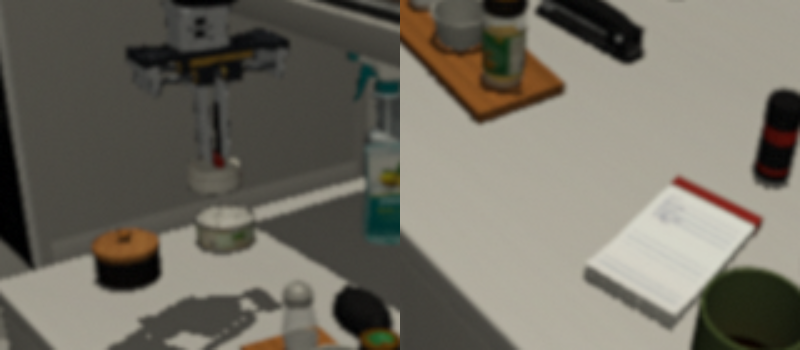

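Emit:
{"name": "step_arm", "arguments": {
  "commands": [0,-0.03,0,0,0,0,0.006,0,-0.05,0,0,0,0,0.006,0,-0.055,0,0,0,0,0.006,0,-0.055,0,0,0,0,0.006,0,-0.055,0,0,0,0,0.006]
}}

```text
clock: 32.05
eef_pos: [498.7, 3.0, 167.2]
eef_rot: [0.079, 1.57, -0.032]
wrist_force: [0.4, -0.3, -1.3]
finger_gap: 10.9
```

Emit:
{"name": "step_arm", "arguments": {
  "commands": [0,-0.055,0,0,0,0,0.006,0,-0.055,0,0,0,0,0.006,0,-0.055,0,0,0,0,0.006,0,-0.055,0,0,0,0,0.006,0,-0.055,0,0,0,0,0.006]
}}

```text
clock: 32.67
eef_pos: [468.2, -270.4, 167.3]
eef_rot: [-0.266, 1.57, -0.377]
wrist_force: [1.2, 0.2, -1.6]
finger_gap: 10.8
```

Emit:
{"name": "step_arm", "arguments": {
  "commands": [0,-0.055,0.009,0,0,0,0.006,0,-0.035,0.009,0,0,0,0.006,0,-0.018,0,0,0,0,0.006,0.04,0,0,0,0,0,0.006,0.04,0,0,0,0,0,0.006]
}}

```text
clock: 33.3
eef_pos: [474.5, -377.5, 86.3]
eef_rot: [-0.508, 1.57, -0.618]
wrist_force: [0.3, -0.2, -0.9]
finger_gap: 11.1
```

Emit:
{"name": "step_arm", "arguments": {
  "commands": [0.03,0,0,0,0,0,0.006,0,0,0,0,0,0,0.006]
}}

```text
clock: 33.55
eef_pos: [473.6, -376.5, 55.4]
eef_rot: [2.507, 1.567, 2.396]
wrist_force: [0.0, 0.9, -0.1]
finger_gap: 10.5
```

```bash
python3 st.py; python3 loc.py 50 timer; python3 -c "
from h import *
m=snap('scene')
cv2.imwrite('pics/g13.png',cv2.resize(m[190:350,250:430,::-1],None,fx=4,fy=4,interpolation=cv2.INTER_CUBIC)[:600,:800])"
```

```text
t 33.55 s,t,z 513.5 -320.1 55.4 zdir [ 0.994 -0.11  -0.003] down [-0.003  0.003 -1.   ] gap 10.5 F [ 0.   0.9 -0.1] q [-0.73  0.55  1.48  0.    1.12 -0.62]
timer scene 0.65 [ 471.6 -374.3] s,t 511.2 -318.1 [-1.1 -5.8  1.1  1.3]
timer top 0.92 [ 474.1 -362.2] s,t 512.3 -305.8 [-5.3 -0.1  3.2  0. ]
```

View pics/g13.png

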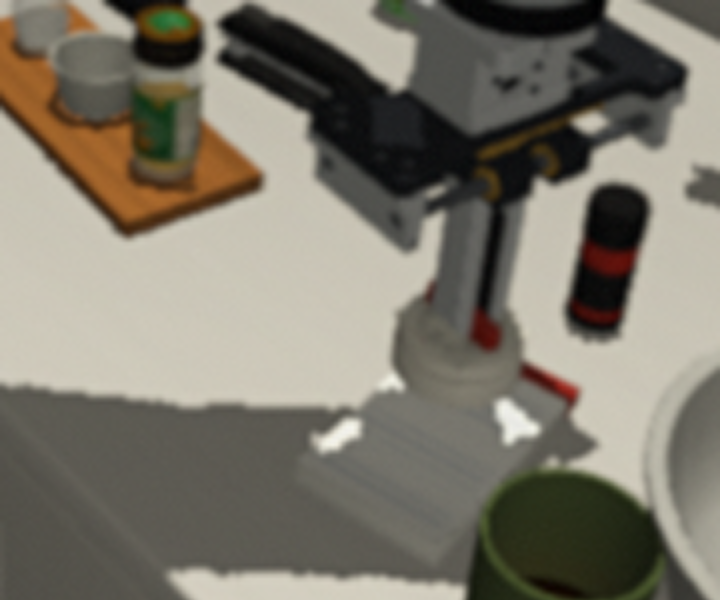

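Emit:
{"name": "step_arm", "arguments": {
  "commands": [0.02,-0.0015,-0.0005,0,0,0,0.006,0.012,0,0,0,0,0,0.006,0.004,0,0,0,0,0,0.006,0,0,0,0,0,0,0.006]
}}

```text
clock: 34.3
eef_pos: [473.7, -379.3, 20.7]
eef_rot: [2.511, 1.57, 2.4]
wrist_force: [0.3, -0.5, -0.6]
finger_gap: 10.5
```

```bash
python3 st.py; python3 loc.py 12 timer
```

```text
t 34.3 s,t,z 513.9 -322.8 20.7 zdir [ 0.994 -0.111 -0.   ] down [-0.  0. -1.] gap 10.5 F [ 0.3 -0.5 -0.6] q [-0.74  0.59  1.49  0.    1.06 -0.62]
timer scene 0.67 [ 476.5 -375. ] s,t 516.2 -318.3 [-0.1 -1.   0.1  0.7]
```

Emit:
{"name": "step_arm", "arguments": {
  "commands": [0,0,-0.002,0,0,0,0.006,0.0015,0,0,0,0,0,0.006,0.0008,0,0,0,0,0,0.006,0,0,0,0,0,0,0.006]
}}

```text
clock: 35.0
eef_pos: [471.8, -379.1, 18.7]
eef_rot: [2.594, 1.571, 2.482]
wrist_force: [0.3, 0.6, -0.9]
finger_gap: 10.6
```

Emit:
{"name": "step_arm", "arguments": {
  "commands": [0,0,0,0,0,0,0.02,0,0,0,0,0,0,0.03,0,0,0,0,0,0,0.035,-0.015,0,0,0,0,0,0.04,-0.04,0,0,0,0,0,0.05]
}}

```text
clock: 35.62
eef_pos: [471.2, -378.6, 73.8]
eef_rot: [2.53, 1.568, 2.419]
wrist_force: [0.5, 0.2, 1.2]
finger_gap: 46.9
```

Emit:
{"name": "step_arm", "arguments": {
  "commands": [-0.05,0,0,0,0,0,0.06,-0.05,0,0,0,0,0,0.06,-0.03,0,0,0,0,0,0.06,0,0.05,-0.04,0,0,0,0.06,0,0.06,-0.04,0,0,0,0.06]
}}

```text
clock: 36.25
eef_pos: [408.7, -269.7, 204.6]
eef_rot: [-0.515, 1.57, -0.627]
wrist_force: [0.6, -0.1, 0.0]
finger_gap: 60.2
```

Emit:
{"name": "step_arm", "arguments": {
  "commands": [0,0.055,-0.02,0,0,0,0.06,0,0.06,0,0,0,0,0.06,0,0.06,0,0,0,0,0.06,0,0.06,0,0,0,0,0.06,0,0.06,0,0,0,0,0.06]
}}

```text
clock: 36.88
eef_pos: [422.6, 26.5, 205.1]
eef_rot: [0.077, 1.569, -0.035]
wrist_force: [1.8, -0.8, 0.2]
finger_gap: 59.9
```

Emit:
{"name": "step_arm", "arguments": {
  "commands": [0,0.06,-0.02,0,0,0,0.06,0,0.06,-0.01,0,0,0,0.06,0,0.06,0,0,0,0,0.06,0,0.06,0,0,0,0,0.06,0,0.06,0,0,0,0,0.06]
}}

```text
clock: 37.5
eef_pos: [426.2, 327.5, 205.1]
eef_rot: [0.638, 1.569, 0.527]
wrist_force: [0.4, -0.2, 1.0]
finger_gap: 60.0
```

```bash
python3 st.py; python3 loc.py 14 salt_shaker sauce_cup spice_jar; python3 loc.py 11 timer; python3 loc.py 0 tub tin glue_stick; python3 -c "
from h import *
m=snap('scene');n=snap('top')
A=cv2.resize(m[130:340,160:440,::-1],(800,600),interpolation=cv2.INTER_CUBIC)
B=cv2.resize(n[130:280,90:470,::-1],None,fx=2.1,fy=2.1,interpolation=cv2.INTER_CUBIC)
cv2.imwrite('pics/g14.png',A);cv2.imwrite('pics/g15.png',B)"
```

```text
t 37.5 s,t,z 386.1 374.0 205.1 zdir [ 0.994 -0.111  0.001] down [ 0.001  0.001 -1.   ] gap 60.0 F [ 0.4 -0.2  1. ] q [ 0.59  0.25  1.52 -0.    1.37  0.7 ]
salt_shaker scene 0.65 [522.4  65.6] s,t 511.6 124.7 [-0.9 -2.2  0.9  1.1]
salt_shaker top 0.83 [521.8  62.2] s,t 511.3 121.3 [-1.3 -2.   1.6  2.7]
sauce_cup scene 0.71 [508.5 -13.1] s,t 506.6 45.0 [-1.7  0.3  1.7 -0.3]
sauce_cup top 0.78 [512.7 -21.2] s,t 511.8 37.4 [-0.3 -0.7  0.3  0.7]
spice_jar scene 0.97 [ 502.1 -104.3] s,t 510.8 -46.4 [-0.1 -1.3  0.1  0.9]
spice_jar top 0.8 [ 502.4 -106.2] s,t 511.3 -48.3 [-1.  -0.5  0.8  0.5]
timer scene 0.95 [ 472.5 -374.7] s,t 512.1 -318.4 [-0.6  0.1  0.6 -0.1]
timer top 0.74 [ 469.2 -376.3] s,t 509.0 -320.3 [-1.8 -2.   1.6  2. ]
tub scene 0.85 [460.1 392.2] s,t 412.4 442.1 [-1.5 -1.7  1.6  0.8]
tub top 0.75 [462.  365.4] s,t 417.4 415.7 [-2.8 -2.1 10.1  2.4]
tin scene 0.95 [627.2 411.9] s,t 576.2 480.8 [-0.8 -0.5  0.8  0.4]
tin top 0.8 [628.1 406. ] s,t 577.8 474.9 [-0.7 -0.5  0.8  0.5]
glue_stick scene 0.63 [ 619.  -359.1] s,t 655.9 -286.2 [-1.3 -2.   1.2  1.1]
glue_stick top 0.75 [ 621.9 -360.3] s,t 658.9 -287.1 [-1.4 -0.9  1.1  1. ]
```

View pics/g14.png

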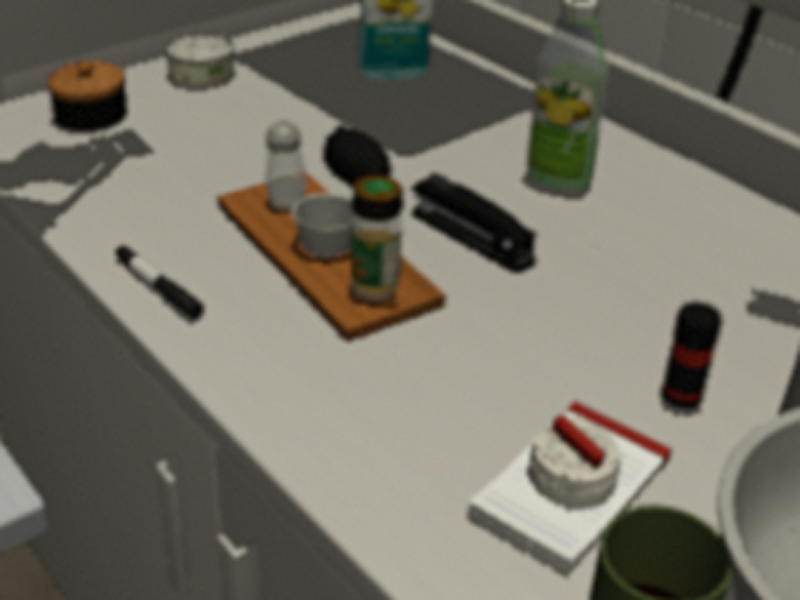

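```bash
python3 -c "
from cell import manip
print(manip.sign_off())"
```

```text
the job is handed in; nothing more can be done
None
```

I placed all four things as asked and handed the job in at about 38 s, with the arm clear of everything. The tool reports no verdict.

**Plank:** The sauce cup stands about 2 mm from the middle. The salt shaker is towards the tub and the spice jar towards the pad. All three are upright, in line to about 2 mm, with gaps of about 29 and 31 mm.

**Order pad:** The timer stands upright within about 4 mm of the middle.

**Left alone:** The tin and glue stick measured within a few mm of where they started. So did the tub in the scene view.

**What disagreed or failed:**
- **Cup position:** the two cameras differed by up to 7 mm along the plank (5 mm across) in the last reading; earlier readings agreed better. The figures above average the readings.
- **Tub from above:** the last reading was about 24 mm off, most likely because the arm partly hid the tub.
- **Finger length:** the fingertips look about 20 mm shorter than the reported tool point. My first closing on the cup met nothing, and I gripped it after going 10 mm lower.
- **Shaker grip:** the fingers closed to 37 mm on the shaker instead of 44 mm, but it held and was set down upright.
- **Final top view:** I could not look at the last overhead picture because I had reached the 16-picture limit. The last look is from the scene camera only.

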